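# Make up a clutch kit and a brake kit

## Task

Make up two service kits from the stock on the bench: the clutch kit goes on the green tray, with the release bearing on the black patch and the standing coil spring on the white patch; the brake kit goes on the yellow tray, with the brake pad on the black patch and the blue grease tin on the white patch. Stand each part the same way up as it is now, well centred on its patch, and leave the friction block, the ratchet and the screwdriver where they lie.

Things in the scene. Friction and masses are not known exactly. Their poses are not given: they have to be found in the camera images.
- bearing: Grey steel release bearing, a flat ring lying on its face: 48 mm outer diameter, 18 mm high (outer ring 16 mm), about 0.26 kg. Origin: centre of its underside, z up. Grasp across the outer ring.
- spring: Dark steel coil spring standing on its end: 39 mm diameter, 66 mm high, rigid, about 0.13 kg. Origin: centre of its underside, z up along the coil's axis. Grasp across the coils.
- brake_pad: Brake pad lying flat, dark grey lining on a lighter metal back plate: 40 mm (its x) x 65 mm (its y), 13 mm high; the back plate is 5 mm thick, the lining above it 34 x 58 mm. About 0.28 kg. Origin: centre of its underside, z up. Grasp across its 40 mm width (along its x).
- grease_tin: Blue round grease tin with a press lid, upright: 53 mm diameter, 38 mm high, about 0.25 kg. Origin: centre of its underside, z up.
- green_tray: Green tray, fixed to the bench: 132 (its x) x 200 (its y) mm; floor 3 mm thick, rim and middle divider 4 mm thick, 8 mm high above the bench. Origin: centre of its underside, z up. The divider, along x, leaves two compartments, 124 x 94 mm inside, centred at y = +49 and -49 mm (x = 0). In the middle of each floor is a flush 70 mm square patch: black in the +y compartment, white in the -y one.
- yellow_tray: Yellow tray, fixed to the bench: 132 (its x) x 200 (its y) mm; floor 3 mm thick, rim and middle divider 4 mm thick, 8 mm high above the bench. Origin: centre of its underside, z up. The divider, along x, leaves two compartments, 124 x 94 mm inside, centred at y = +49 and -49 mm (x = 0). In the middle of each floor is a flush 70 mm square patch: black in the +y compartment, white in the -y one.
- lining_block: Bystander among the stock: red-brown friction block standing on its long narrow face, 100 mm (its x) x 25 mm (its y) x 50 mm high, loose, light. Origin: centre of its underside. Leave it alone.
- ratchet: Bystander: ratchet with a red handle, lying flat and loose, 195 mm (along its x) x 36 x 23 mm. Origin: middle of its length, underside. Leave it alone.
- screwdriver: Bystander: screwdriver with a red handle, lying loose, 206 mm (along its x) x 25 x 25 mm. Origin: middle of its length, underside. Leave it alone.

How it is judged:
At the end, for the whole second after the job is handed in: Each part is on its own patch: centre within 15 mm of the patch's centre along the tray's x and y, underside on the tray floor (under 7 mm above the bench), upright within 0.15 rad, at rest (0.02 m/s, 0.2 rad/s); friction block, ratchet and screwdriver within 30 mm of their starts (x of bearing in the frame of green_tray between -0.015 and 0.015 m and y of bearing in the frame of green_tray between 0.034 and 0.064 m and z of each of bearing, spring in the frame of green_tray below 0.007 m and angle between each of bearing, spring, brake_pad, grease_tin's own z axis and vertical below 0.15 rad and linear speed of each of bearing, spring, brake_pad, grease_tin below 0.02 m/s and angular speed of each of bearing, spring, brake_pad, grease_tin below 0.2 rad/s and x of spring in the frame of green_tray between -0.015 and 0.015 m and y of spring in the frame of green_tray between -0.064 and -0.034 m and x of brake_pad in the frame of yellow_tray between -0.015 and 0.015 m and y of brake_pad in the frame of yellow_tray between 0.034 and 0.064 m and z of each of brake_pad, grease_tin in the frame of yellow_tray below 0.007 m and x of grease_tin in the frame of yellow_tray between -0.015 and 0.015 m and y of grease_tin in the frame of yellow_tray between -0.064 and -0.034 m and distance of each of lining_block, ratchet, screwdriver from where it was at the start of the episode below 0.03 m); the robot touches nothing.
It fails at once if the red-brown friction block is moved by 30 mm or more (distance of lining_block from where it was at the start of the episode above 0.03 m).
It fails at once if the ratchet is moved by 30 mm or more (distance of ratchet from where it was at the start of the episode above 0.03 m).
It fails at once if the screwdriver is moved by 30 mm or more (distance of screwdriver from where it was at the start of the episode above 0.03 m).
It also fails if it takes over 104 s, if anything falls off the work surface, if the arm or the gripper's body presses on something with over 40 N, if the wrist force passes 120 N, or if a joint passes its speed limit or range.

## Robot

A 6-joint arm with a two-finger parallel gripper is mounted at the origin on a cart in front of the work surface, level with it; the furniture and walls round the work are solid. World frame = base frame: x ahead of the robot, y to its left, z up, the work surface at z = 0. Lengths are in m, angles in rad, forces in N, time in s.
With the tool pointing down it reaches from about 0.275 to 0.825 m from the base axis. Payload 4.9 kg.
Tool frame: the origin (TCP) lies between the finger pads; the fingertips stand 17 mm ahead of it and the grasp point (between the pads) lies 2 mm behind it; z points along the fingers, y is the direction in which the jaws open and shut (so a half turn about z gives the same grasp; the last joint's range is limited). The gripper opens to 85 mm and grips with 20 to 120 N. Pads are 22 mm wide; open, the fingers measure 114 mm over their backs; the gripper's body (76 mm by 85 mm) begins 54 mm behind the grasp point. The pads swing forward as they close: fully open they stand 13 mm farther back than shut.
Start: joints at [-1.458, 0.326, -0.193, 1.052, 0, 1.437], TCP at [0.134, -0.533, 0.248] pointing down, gripper open.
Joint ranges: [-2.65, 2.65], [-0.97, 1.79], [-1.3, 1.35], [-1.93, 2.1], [-1.47, 1.37], [-3.14, 3.14]. Speed limits (rad/s): [2.57, 2.57, 3.14, 3.14, 3.14, 3.14].

## Interface

Orientations are given as a unit quaternion [x, y, z, w].
In Python, from plant import status, imaging, order gives the robot as it stands.
- The arm moves only by the tool move_arm, never from a script. Its argument "plan" is a list of rows, each an object with "linear": the shift along the tool's x, y, z in cm, a list of three; "delta_rot": the turn, a rotation vector about the tool's x, y, z in degrees, a list of three; "fingers": the opening, from -1 (shut) to 1 (fully open). A call has 1 to 20 rows; each row is the pose to reach, as a shift and turn from the pose commanded when the call began, along the tool's axes at that moment; what a row does not reach only later rows make up. A row lasts 1/8 s, in which the tool goes at most 62.5 mm and 10.7 degrees, less where a joint would pass 70% of its speed; a pose out of reach is approached as far as the arm can. A call with a gripper value outside its range is refused whole. The fingers move at their own pace and stop on an object; the grip force is fixed at half the most. Time passes only in rows, so rows that repeat a pose let the fingers close. It gives the time, the measured TCP pose, the force and the opening at its end, in the units of the state.
- status.sense(): the state, without advancing time (a new reading comes with each control period).
- imaging.camera(name): name is "side" or "top"; returns a dict with "pixels" (400x640x3 uint8, red, green, blue), "K" (3x3 intrinsics, pixels), "T" (4x4, takes a point from camera to world coordinates). Camera axes: x right, y up, looking along -z (the intrinsics and any distortion apply to the point x, -y, -z); pixel columns grow to the right and rows downward; lengths in m; the calibration is good to about 2 mm. A picture is of the moment at which its call begins. There is no depth.
- order.finish_job(): hands the job in, once; it reports no verdict.
The state is a dict: "clock": time; "joint_positions": joint angles; "joint_velocities": joint speeds; "joint_efforts": joint torques, N m; "eef_pos": TCP position; "ee_rot": TCP orientation; "ft_force": force on the tool from outside, world axes, zero at the start; "torque": the same for the moment, N m; "grip_width": finger opening in m.
Only numpy, scipy, OpenCV 4.12 (cv2) and the standard library are available. Lean on these libraries where they do the work, as an engineer would, in place of code of your own. Each camera call takes 0.05 s, during which the arm holds its last target.

## Working session

There is one attempt and no reset: what is moved stays moved. The work goes in short steps, Python scripts to look and compute and a tool call to move; the robot and the scene stay as the last step left them, time stands still between calls to the robot, and variables do not carry over. Pictures are saved under pics/ and viewed, and the job is handed in when it is done.

Besides the shell and the picture viewer there is one more tool, called after "Emit:" as name([rows], argument=value, ...), one row to a line, values as JSON. move_arm: Moves the arm, as the interface text tells. Its arguments: {"type":"object","properties":{"plan":{"type":"array"}},"required":["plan"]}

```bash
mkdir -p pics; ls; python3 - <<'E'
from plant import status, imaging
import cv2, numpy as np
print(status.sense())
for n in("top","side"):
    c=imaging.camera(n); print(n,{k:(v.tolist() if hasattr(v,'tolist') else v) for k,v in c.items() if k!='pixels'})
    cv2.imwrite(f"pics/{n}0.png",c["pixels"][:,:,::-1]); np.savez(f"{n}0.npz",**c)
E
```

```text
pics
{'clock': 0.0, 'joint_positions': array([-1.45822075e+00,  3.26949925e-01, -1.93582269e-01,  1.05199407e+00,
       -9.70619609e-07,  1.43658360e+00]), 'joint_velocities': array([-0.00126695,  0.00016507, -0.00162357, -0.0001376 , -0.00088981,
        0.00015619]), 'joint_efforts': array([-6.42740106e-04, -4.43396723e+01,  2.62441224e+01,  1.54784275e-02,
       -2.15427340e-04,  2.84299517e-06]), 'eef_pos': array([ 0.13430171, -0.53278404,  0.24749913]), 'ee_rot': array([ 9.92396226e-01,  1.23081206e-01,  8.87224853e-06, -8.64921771e-04]), 'ft_force': array([-0.51744773, -0.03079596,  0.32120809]), 'torque': array([0.01376306, 0.05774065, 0.03433248]), 'grip_width': 0.08529711256908357}
top {'K': [[437.6744377255324, 0.0, 317.78934037959476], [0.0, 437.6744377255324, 205.88732597386314], [0.0, 0.0, 1.0]], 'T': [[0.02732592155085069, 0.9926383035779559, -0.11799361118838023, 0.42250189185640674], [-0.9995930949829991, 0.028100077481811866, 0.004902051389495459, -0.012841300362026532], [0.008181593592072994, 0.11781164592430605, 0.9930022545850036, 1.2341010982757572], [0.0, 0.0, 0.0, 1.0]]}
side {'K': [[455.58368729330226, 0.0, 314.8023534783279], [0.0, 455.58368729330226, 196.49479000054663], [0.0, 0.0, 1.0]], 'T': [[-0.901118145916134, 0.1981464874193431, -0.38564758086113404, 0.05173766738371855], [-0.4329486461936885, -0.4589648165522883, 0.7758265056867911, 1.0005877735557145], [-0.02327137425510351, 0.8660769403987733, 0.4993687780085761, 0.6914886342471346], [0.0, 0.0, 0.0, 1.0]]}
```

View pics/top0.png

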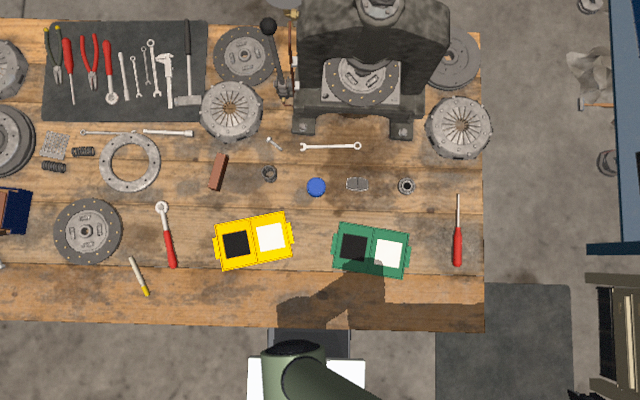

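View pics/side0.png

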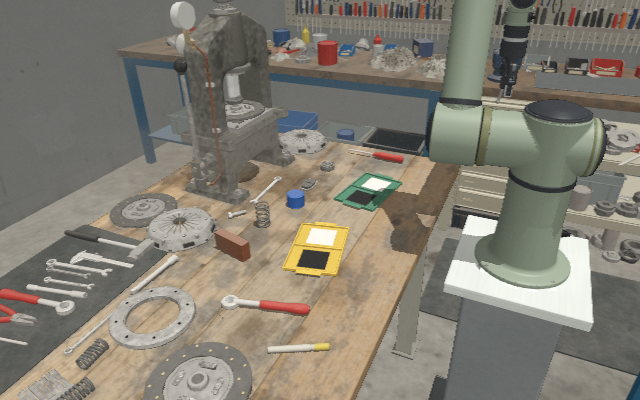

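```bash
cat > h.py <<'E'
import numpy as np, cv2
def ray(c,u,v):
    K,T=c["K"],c["T"]; d=np.array([(u-K[0,2])/K[0,0],-(v-K[1,2])/K[1,1],-1.])
    return T[:3,3],T[:3,:3]@d
def plane(c,u,v,z=0.):
    o,d=ray(c,u,v); return o+d*(z-o[2])/d[2]
def proj(c,p):
    q=c["T"][:3,:3].T@(np.asarray(p)-c["T"][:3,3]); K=c["K"]
    return np.array([K[0,2]+K[0,0]*q[0]/-q[2],K[1,2]+K[1,1]*-q[1]/-q[2]])
def tri(a,pa,b,pb):
    (o1,d1),(o2,d2)=ray(a,*pa),ray(b,*pb)
    s=np.linalg.lstsq(np.c_[d1,-d2],o2-o1,rcond=None)[0]
    p,q=o1+s[0]*d1,o2+s[1]*d2
    return (p+q)/2,np.linalg.norm(p-q)
def crop(c,x0,y0,x1,y1,s,fn):
    cv2.imwrite(fn,cv2.resize(c["pixels"][y0:y1,x0:x1,::-1],None,fx=s,fy=s,interpolation=cv2.INTER_NEAREST))
E
python3 - <<'E'
from h import *
t=np.load("top0.npz");s=np.load("side0.npz")
crop(t,200,145,300,205,7,"pics/c1.png")
crop(t,290,155,440,205,5,"pics/c2.png")
crop(t,200,200,480,290,2,"pics/c2b.png")
crop(s,205,140,345,260,5,"pics/c3.png")
crop(s,280,140,420,280,4,"pics/c4.png")
E
```

```text
(no output)
```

View pics/c1.png

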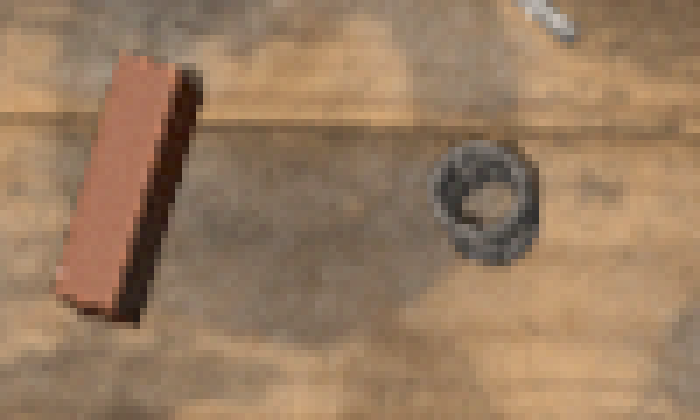

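View pics/c2.png

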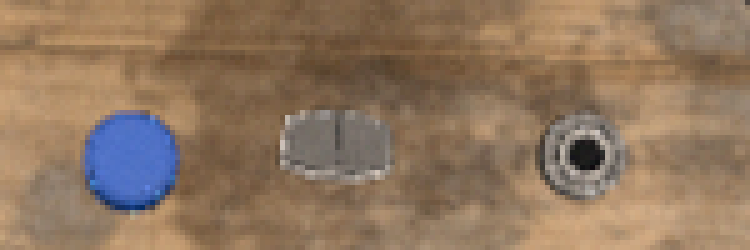

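View pics/c3.png

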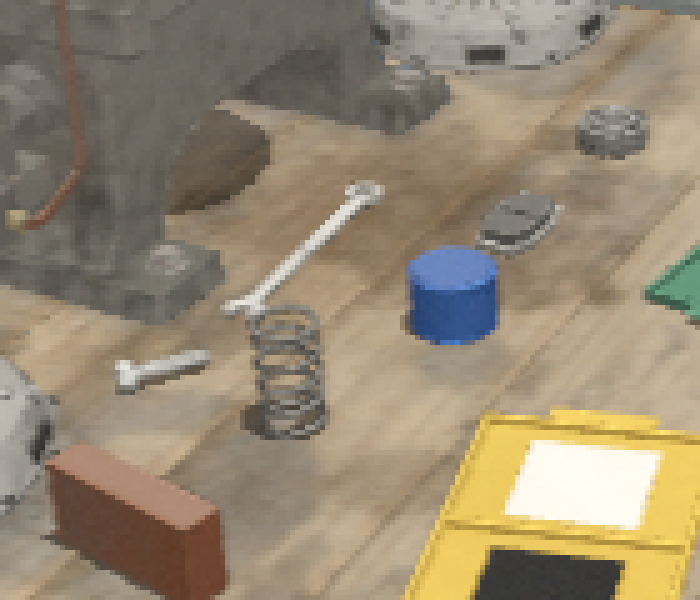

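View pics/c4.png

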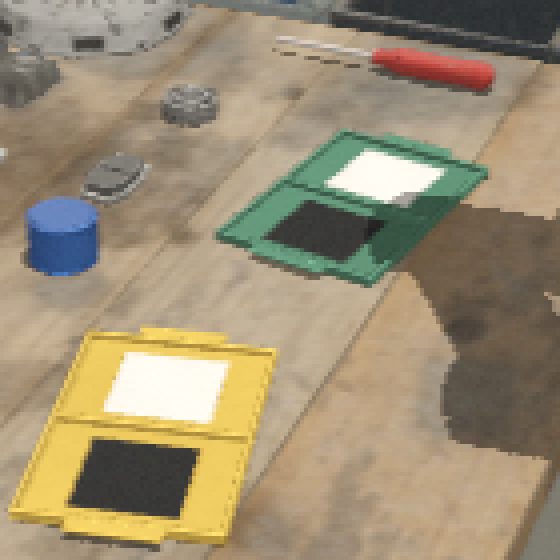

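```bash
cat > m.py <<'E'
from h import *
t=np.load("top0.npz");s=np.load("side0.npz")
def comps(c,box,f,amin=20):
    x0,y0,x1,y1=box; im=c["pixels"][y0:y1,x0:x1]; hsv=cv2.cvtColor(im,cv2.COLOR_RGB2HSV).astype(int)
    m=f(im.astype(int),hsv).astype(np.uint8)
    n,l,st,ce=cv2.connectedComponentsWithStats(m)
    out=[]
    for i in range(1,n):
        if st[i,4]<amin: continue
        cs,_=cv2.findContours((l==i).astype(np.uint8),cv2.RETR_EXTERNAL,cv2.CHAIN_APPROX_NONE)
        cn=max(cs,key=len)
        out.append((ce[i]+[x0,y0],st[i,4],st[i,:4]+[x0,y0,0,0],cn.reshape(-1,2)+[x0,y0]))
    return out
white=lambda im,h:(h[...,2]>140)&(h[...,1]<45)
black=lambda im,h:(h[...,2]<62)
blue=lambda im,h:(h[...,0]>105)&(h[...,0]<125)&(h[...,1]>100)
grey=lambda im,h:(h[...,1]<55)
if __name__=="__main__":
  for nm,bt,bs in (("yel",(205,205,300,275),(280,215,355,280)),("grn",(328,215,415,285),(333,170,405,215))):
    for cn,f in (("white",white),("black",black)):
        for c,b,n in((t,bt,"top"),(s,bs,"side")):
            for o in comps(c,b,f,60): print(nm,cn,n,o[0].round(1),o[1],o[2])
  for n,c,b,f in (("tin t",t,(300,170,335,205),blue),("tin s",s,(280,180,310,215),blue),("pad t",t,(335,170,380,200),grey),("pad s",s,(295,172,322,195),grey),
     ("brg t",t,(390,170,425,202),grey),("brg s",s,(315,155,340,175),grey),("spr t",t,(255,158,285,190),grey),("spr s",s,(245,195,275,232),grey)):
    for o in comps(c,b,f,20): print(n,o[0].round(1),o[1],o[2])
E
python3 m.py
```

```text
yel white top [270.  236.6] 603 [256 223  29  28]
yel white side [321.2 236.4] 398 [306 228  31  18]
yel black top [236.  243.9] 546 [223 231  27  27]
yel black side [313.4 259. ] 430 [298 250  31  19]
grn white top [387.9 253.1] 664 [374 239  29  30]
grn white side [375.9 183.9] 254 [361 177  31  15]
grn black top [353.3 247.4] 578 [340 234  27  28]
grn black side [361.3 197.2] 230 [348 190  28  15]
tin t [315.7 186.9] 282 [307 178  19  19]
tin s [295.2 198.8] 283 [287 190  17  19]
pad t [356.7 183.8] 282 [346 177  23  15]
pad s [307.7 184.6] 170 [295 178  23  17]
brg t [406.1 185.7] 231 [398 177  17  18]
brg s [331.2 156.6] 38 [325 155  15   5]
brg s [327.1 165.6] 137 [320 161  15  11]
spr t [268.5 173.2] 172 [261 165  16  18]
spr s [260.2 215.9] 397 [247 195  24  37]
spr s [246.2 220.6] 20 [245 218   5   7]
```

```bash
python3 - <<'E'
from m import *
P={}
for nm,bt,bs in (("yel",(205,205,300,275),(280,215,355,280)),("grn",(328,215,415,285),(333,170,405,215))):
    for cn,f in (("white",white),("black",black)):
        ce=[]
        for c,b in((t,bt),(s,bs)):
            o=max(comps(c,b,f,60),key=lambda o:o[1])
            cnt=o[3].astype(np.float32)
            # rectify contour onto z=3mm plane, fit rect
            w=np.array([plane(c,u,v,.003)[:2] for u,v in cnt],np.float32)
            r=cv2.minAreaRect(w*1000); print(nm,cn,"rect mm",np.round(r[0],1),np.round(r[1],1),round(r[2],1),"centroid",(plane(c,*o[0],.003)[:2]*1000).round(1))
            ce.append(proj(c,[r[0][0]/1000,r[0][1]/1000,.003]))
        p,e=tri(t,ce[0],s,ce[1]); print("   tri mm",(p*1000).round(1),"gap",round(e*1000,1))
crop(t,205,205,300,275,8,"pics/d1.png"); crop(t,325,215,415,285,8,"pics/d2.png")
E
```

```text
yel white rect mm [478.3 112.9] [69.2 68.8] 13.2 centroid [478.2 112.9]
yel white rect mm [477.6 112.3] [68.8 68.7] 13.2 centroid [477.2 113.4]
   tri mm [477.9 112.7   3.2] gap 0.9
yel black rect mm [455.1 207. ] [64.8 65.3] 13.3 centroid [455.1 207.1]
yel black rect mm [454.7 206.9] [65. 65.] 13.6 centroid [454.1 208.2]
   tri mm [454.9 206.9   3. ] gap 0.4
grn white rect mm [ 440.8 -218.5] [72.2 72.5] 82.1 centroid [ 441.3 -218.9]
grn white rect mm [ 440.7 -217.9] [72.8 72.4] 81.5 centroid [ 440.5 -217.5]
   tri mm [ 440.8 -218.5    2.7] gap 0.0
grn black rect mm [ 454.5 -121.9] [68.  68.4] 81.7 centroid [ 454.6 -121.7]
grn black rect mm [ 453.5 -121.7] [64.9 65.8] 83.5 centroid [ 453.3 -120.8]
   tri mm [ 454.1 -122.1    2.7] gap 0.8
```

View pics/d2.png

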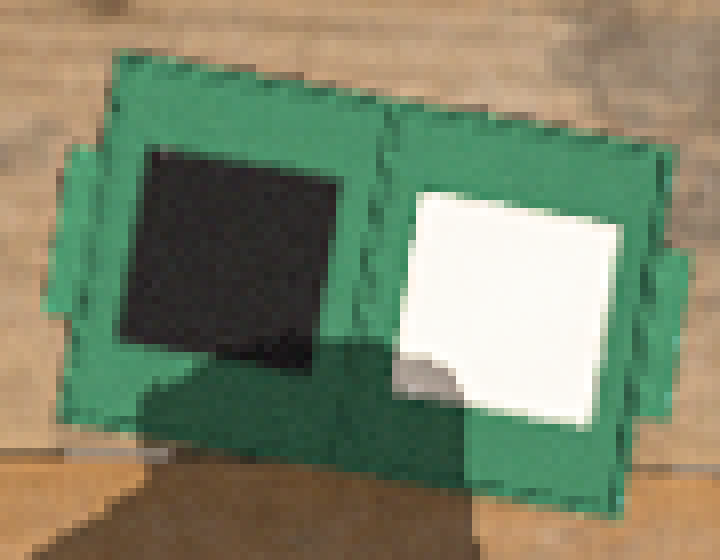

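View pics/d1.png

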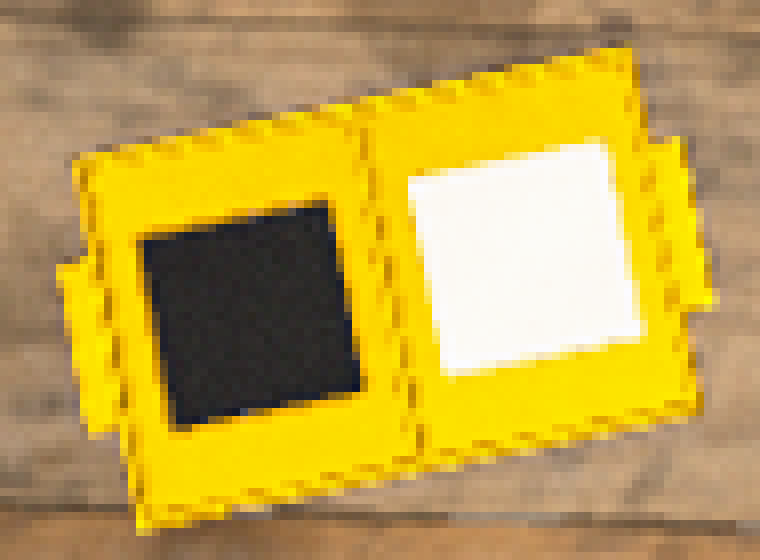

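```bash
python3 - <<'E'
from m import *
def circ(w):
    A=np.c_[2*w,np.ones(len(w))]; b=(w**2).sum(1); x=np.linalg.lstsq(A,b,rcond=None)[0]
    return x[:2],np.sqrt(x[2]+x[0]**2+x[1]**2)
cam=t["T"][:2,3]
for n,b,f,h in (("tin",(300,170,335,205),blue,.038),("brg",(390,170,425,202),grey,.017),("spr",(255,158,285,190),grey,.066)):
    o=max(comps(t,b,f),key=lambda o:o[1])
    w=np.array([plane(t,u,v,h)[:2] for u,v in o[3]])*1000
    m=w.mean(0); d=m-cam*1000; d/=np.linalg.norm(d)
    for th in(-99,0,):
        k=(w-m)@d>th; c,r=circ(w[k]); print(n,th,c.round(1),r.round(1))
    (cx,cy),r=cv2.minEnclosingCircle(w.astype(np.float32)); print(cx,cy,r)
# tin top in side by brightness
x0,y0=280,180; im=s["pixels"][180:215,280:310]; 
g=comps(s,(280,180,310,215),lambda im,h:blue(im,h)&(im[...,0]>62))
for o in g: print("tin top side",o[0],o[1],o[2])
print(s["pixels"][188:212,295])
for n,a,b in (("spr",(269.0,171.9),(261.4,204.)),("brg",(406.2,185.4),(327.1,164.)),("pad",(357.,183.2),(308.5,183.7))):
    p,e=tri(t,a,s,b); print(n,(p*1000).round(1),round(e*1000,1))
o=max(comps(t,(335,170,380,200),grey),key=lambda o:o[1])
w=np.array([plane(t,u,v,.005)[:2] for u,v in o[3]],np.float32)*1000
print("pad",cv2.minAreaRect(w))
o=max(comps(s,(295,172,322,195),grey),key=lambda o:o[1])
w=np.array([plane(s,u,v,.005)[:2] for u,v in o[3]],np.float32)*1000
print("pad s",cv2.minAreaRect(w))
crop(t,335,170,380,200,16,"pics/e1.png");crop(s,285,170,345,215,12,"pics/e2.png");crop(s,245,190,285,235,12,"pics/e3.png")
E
```

```text
tin -99 [617.4 -11.5] 25.1
tin 0 [618.7 -11.8] 24.4
617.1450805664062 -12.379467010498047 26.537485122680664
brg -99 [ 631.5 -266.3] 23.2
brg 0 [ 632.5 -266.8] 22.6
631.8346557617188 -265.9759521484375 24.797100067138672
spr -99 [646.4 117.1] 21.3
spr 0 [650.  119.3] 18.8
645.8812255859375 117.30599975585938 24.08970832824707
tin top side [294.94871795 193.66666667] 117 [287 190  17   8]
[[128 111  91]
 [124 133 157]
 [106 134 192]
 [108 136 191]
 [108 135 190]
 [105 134 190]
 [105 134 190]
 [105 135 190]
 [109 136 192]
 [ 91 128 189]
 [ 62  96 153]
 [ 46  79 134]
 [ 50  81 135]
 [ 51  82 136]
 [ 49  81 135]
 [ 49  82 134]
 [ 50  83 136]
 [ 50  82 138]
 [ 50  82 137]
 [ 47  80 135]
 [ 68 113 180]
 [153 138 120]
 [159 148 131]
 [164 152 136]]
spr [651.8 116.9  62.3] 1.7
brg [ 632.5 -267.3   14.1] 0.8
pad [ 635.5 -129.     6.2] 2.2
pad ((634.4736328125, -128.67787170410156), (40.380882263183594, 62.6577033996582), 1.6379730701446533)
pad s ((636.2015991210938, -117.36442565917969), (47.21660232543945, 101.71871185302734), 0.34224259853363037)
```

View pics/e1.png

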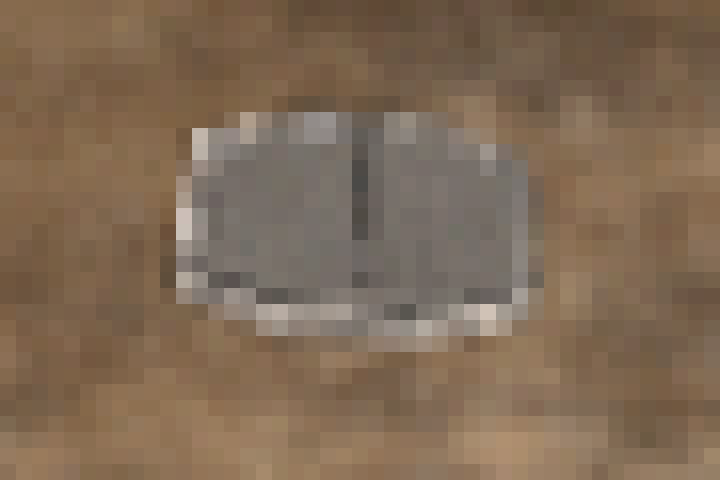

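View pics/e2.png

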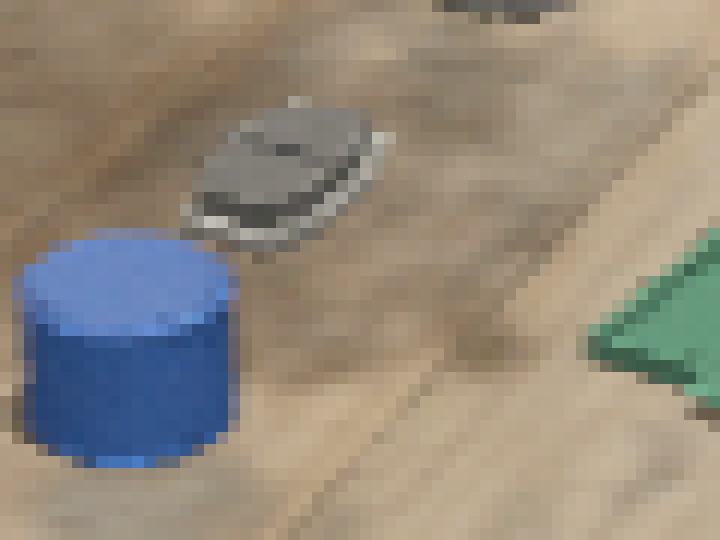

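View pics/e3.png

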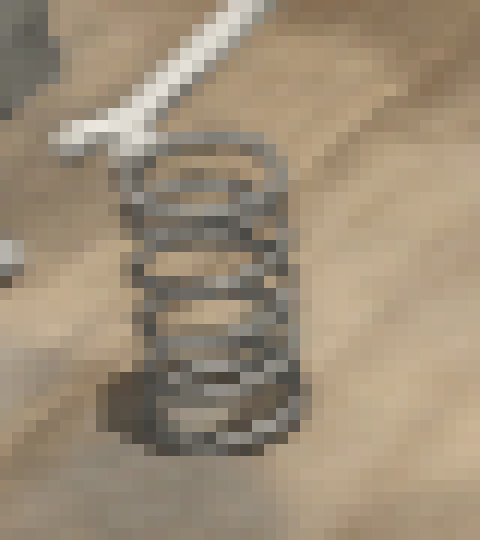

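Emit:
move_arm([
  {"linear": [54.8,-13.6,6],"delta_rot": [0,0,-75.85],"fingers": 1},
  {"linear": [54.8,-13.6,6],"delta_rot": [0,0,-75.85],"fingers": 1},
  {"linear": [54.8,-13.6,6],"delta_rot": [0,0,-75.85],"fingers": 1},
  {"linear": [54.8,-13.6,6],"delta_rot": [0,0,-75.85],"fingers": 1},
  {"linear": [54.8,-13.6,6],"delta_rot": [0,0,-75.85],"fingers": 1},
  {"linear": [54.8,-13.6,6],"delta_rot": [0,0,-75.85],"fingers": 1},
  {"linear": [54.8,-13.6,6],"delta_rot": [0,0,-75.85],"fingers": 1},
  {"linear": [54.8,-13.6,6],"delta_rot": [0,0,-75.85],"fingers": 1},
  {"linear": [54.8,-13.6,6],"delta_rot": [0,0,-75.85],"fingers": 1},
  {"linear": [54.8,-13.6,6],"delta_rot": [0,0,-75.85],"fingers": 1},
  {"linear": [54.8,-13.6,6],"delta_rot": [0,0,-75.85],"fingers": 1},
  {"linear": [54.8,-13.6,6],"delta_rot": [0,0,-75.85],"fingers": 1},
])

```text
clock: 1.6
eef_pos: [0.6314, -0.2685, 0.1884]
ee_rot: [0.708, 0.706, -0.0, -0.0]
ft_force: [0.9, -0.3, -1.0]
grip_width: 0.0852
```

Emit:
move_arm([
  {"linear": [0.1,0.1,5],"delta_rot": [0,0,0],"fingers": 0.5},
  {"linear": [0.1,0.1,10],"delta_rot": [0,0,0],"fingers": 0.5},
  {"linear": [0.1,0.1,13.5],"delta_rot": [0,0,0],"fingers": 0.5},
  {"linear": [0.1,0.1,15],"delta_rot": [0,0,0],"fingers": 0.5},
  {"linear": [0.1,0.1,15],"delta_rot": [0,0,0],"fingers": 0.5},
  {"linear": [0.1,0.1,15],"delta_rot": [0,0,0],"fingers": 0.5},
])

```text
clock: 2.35
eef_pos: [0.6346, -0.2676, 0.0404]
ee_rot: [0.707, 0.707, 0.0, 0.001]
ft_force: [0.4, -0.0, -0.3]
grip_width: 0.0642
```

```bash
cat > look.py <<'E'
import sys
from h import *
from plant import imaging,status
def look(tag,tb,sb,sc=8):
    for n,b in(("top",tb),("side",sb)):
        if b is None: continue
        c=imaging.camera(n); np.savez(f"{n}_{tag}.npz",**c); crop(c,*b,sc,f"pics/{n}_{tag}.png")
    st=status.sense(); print(st["clock"],st["eef_pos"],st["ft_force"],st["grip_width"])
E
python3 -c "
from look import look
look('a',(380,150,440,220),(295,130,360,190))"
```

```text
2.45 [ 0.63474797 -0.26742756  0.04039966] [ 0.49035058 -0.05151044  0.44465629] 0.06402056488415152
```

View pics/side_a.png

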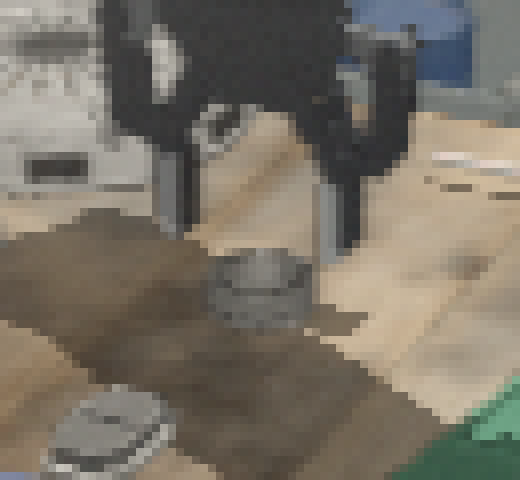

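View pics/top_a.png

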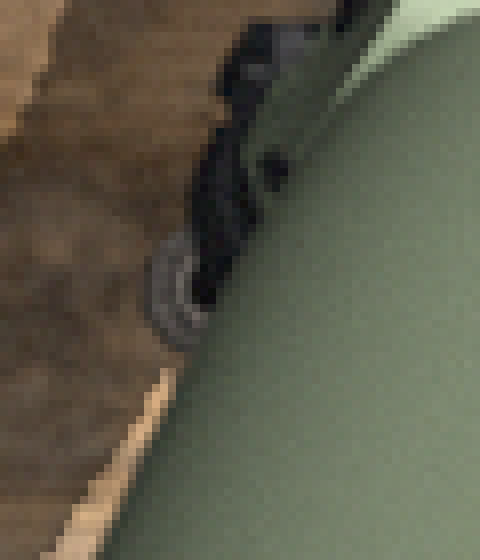

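Emit:
move_arm([
  {"linear": [0,-0.2,0.8],"delta_rot": [0,0,0],"fingers": 0.5},
  {"linear": [0,-0.2,1.5],"delta_rot": [0,0,0],"fingers": 0.5},
  {"linear": [0,-0.2,1.8],"delta_rot": [0,0,0],"fingers": 0.5},
  {"linear": [0,-0.2,1.8],"delta_rot": [0,0,0],"fingers": 0.5},
])

```text
clock: 2.95
eef_pos: [0.6312, -0.2664, 0.0197]
ee_rot: [0.707, 0.707, -0.0, -0.0]
ft_force: [-0.5, -0.0, -0.1]
grip_width: 0.0639
```

```bash
python3 -c "
from look import look
look('b',None,(295,130,360,190))"
```

```text
3.0 [ 0.63146567 -0.26648312  0.01998606] [ 0.10841975 -1.25087846  0.2543616 ] 0.06394323558350078
```

View pics/side_b.png

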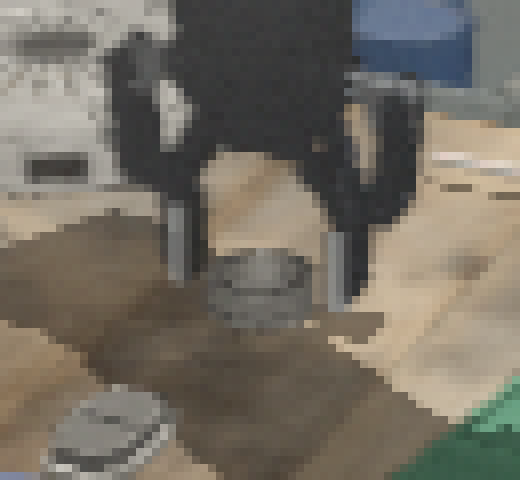

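Emit:
move_arm([
  {"linear": [0,0,0.2],"delta_rot": [0,0,0],"fingers": 0.5},
  {"linear": [0,0,0.2],"delta_rot": [0,0,0],"fingers": -0.2},
  {"linear": [0,0,0.2],"delta_rot": [0,0,0],"fingers": -0.6},
  {"linear": [0,0,0.2],"delta_rot": [0,0,0],"fingers": -0.6},
  {"linear": [0,0,0.2],"delta_rot": [0,0,0],"fingers": -0.6},
  {"linear": [0,0,0.2],"delta_rot": [0,0,0],"fingers": -0.6},
])

```text
clock: 3.75
eef_pos: [0.6321, -0.2668, 0.0189]
ee_rot: [0.707, 0.707, 0.0, 0.001]
ft_force: [0.6, 0.4, 5.8]
grip_width: 0.0455
```

```bash
python3 -c "
from look import look
look('c',None,(295,130,360,190))"
```

```text
3.8 [ 0.63209154 -0.26680046  0.01890394] [0.26488022 0.43351602 5.92554369] 0.04519764828154228
```

View pics/side_c.png

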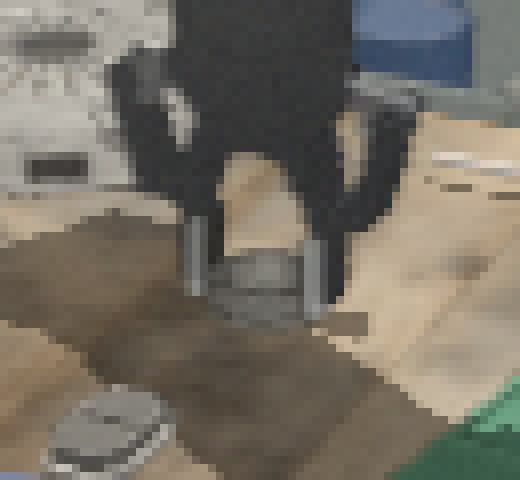

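Emit:
move_arm([
  {"linear": [0,0,-0.5],"delta_rot": [0,0,0],"fingers": -0.6},
  {"linear": [0,0,-3],"delta_rot": [0,0,0],"fingers": -0.6},
  {"linear": [0,0,-7],"delta_rot": [0,0,0],"fingers": -0.6},
  {"linear": [0,0,-10],"delta_rot": [0,0,0],"fingers": -0.6},
  {"linear": [0,0,-10],"delta_rot": [0,0,0],"fingers": -0.6},
  {"linear": [0,0,-10],"delta_rot": [0,0,0],"fingers": -0.6},
])

```text
clock: 4.55
eef_pos: [0.6304, -0.266, 0.1164]
ee_rot: [0.707, 0.707, -0.0, -0.001]
ft_force: [-0.3, -0.3, -2.9]
grip_width: 0.0456
```

```bash
python3 -c "
from look import look
look('d',None,(295,90,360,190))"
```

```text
4.6 [ 0.63007939 -0.26586713  0.11588575] [-0.45069075 -0.70449185 -2.76997687] 0.04556024705499645
```

View pics/side_d.png

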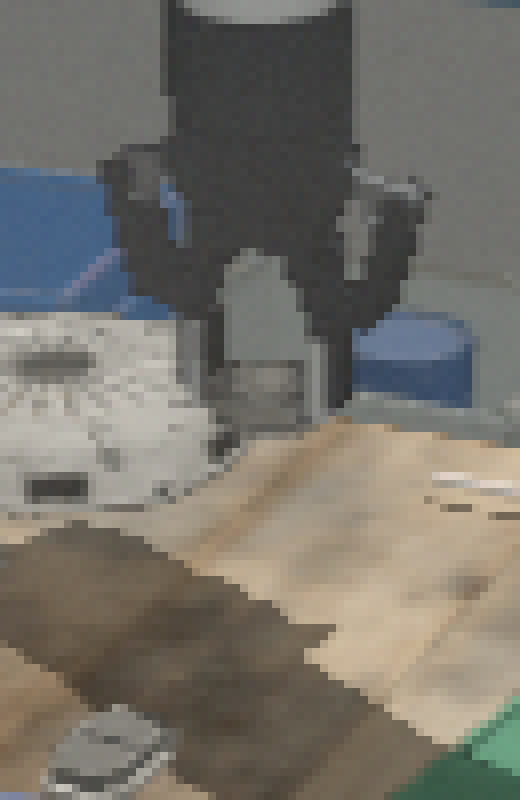

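Emit:
move_arm([
  {"linear": [5,-6,0],"delta_rot": [0,0,0],"fingers": -0.6},
  {"linear": [10,-12,0],"delta_rot": [0,0,0],"fingers": -0.6},
  {"linear": [14,-17.3,0],"delta_rot": [0,0,0],"fingers": -0.6},
  {"linear": [14.4,-17.8,3],"delta_rot": [0,0,0],"fingers": -0.6},
  {"linear": [14.4,-17.8,6.5],"delta_rot": [0,0,0],"fingers": -0.6},
  {"linear": [14.4,-17.8,8],"delta_rot": [0,0,0],"fingers": -0.6},
  {"linear": [14.4,-17.8,8],"delta_rot": [0,0,0],"fingers": -0.6},
  {"linear": [14.4,-17.8,8],"delta_rot": [0,0,0],"fingers": -0.6},
  {"linear": [14.4,-17.8,8],"delta_rot": [0,0,0],"fingers": -0.6},
])

```text
clock: 5.72
eef_pos: [0.4541, -0.1229, 0.0388]
ee_rot: [0.707, 0.707, 0.0, 0.0]
ft_force: [0.7, 0.9, -3.1]
grip_width: 0.0453
```

```bash
python3 -c "
from look import look
look('e',(325,205,425,290),(330,130,410,220))"
```

```text
5.825 [ 0.45405926 -0.12282132  0.03881437] [ 0.06053567 -0.34701071 -3.96722378] 0.04534433203862628
```

View pics/side_e.png

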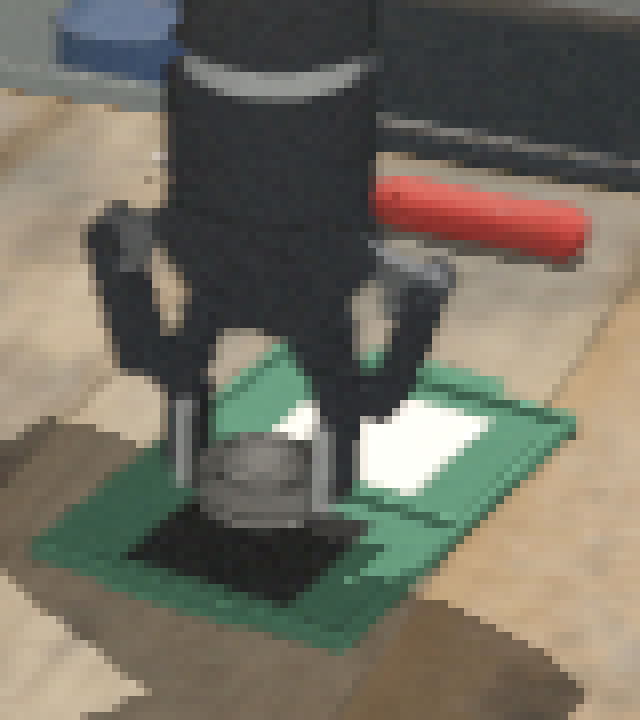

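Emit:
move_arm([
  {"linear": [0,0,0.7],"delta_rot": [0,0,0],"fingers": -0.6},
  {"linear": [0,0,1.3],"delta_rot": [0,0,0],"fingers": -0.6},
  {"linear": [0,0,1.6],"delta_rot": [0,0,0],"fingers": -0.6},
  {"linear": [0,0,1.7],"delta_rot": [0,0,0],"fingers": -0.6},
  {"linear": [0,0,1.7],"delta_rot": [0,0,0],"fingers": -0.6},
])

```text
clock: 6.45
eef_pos: [0.4532, -0.1224, 0.0218]
ee_rot: [0.707, 0.707, -0.0, -0.0]
ft_force: [-3.9, 1.1, 9.7]
grip_width: 0.0455
```

Emit:
move_arm([
  {"linear": [0,0,0],"delta_rot": [0,0,0],"fingers": 0.2},
  {"linear": [0,0,0],"delta_rot": [0,0,0],"fingers": 0.5},
  {"linear": [0,0,0],"delta_rot": [0,0,0],"fingers": 0.5},
  {"linear": [0,0,-3],"delta_rot": [0,0,0],"fingers": 0.5},
  {"linear": [0,0,-8],"delta_rot": [0,0,0],"fingers": 0.5},
  {"linear": [0,0,-14],"delta_rot": [0,0,0],"fingers": 0.5},
  {"linear": [5,5,-14],"delta_rot": [0,0,0],"fingers": 0.5},
  {"linear": [10,9,-14],"delta_rot": [0,0,0],"fingers": 0.5},
  {"linear": [15,13,-14],"delta_rot": [0,0,0],"fingers": 0.5},
  {"linear": [20,17,-14],"delta_rot": [0,0,0],"fingers": 0.5},
  {"linear": [24.1,19.6,-14],"delta_rot": [0,0,0],"fingers": 0.5},
  {"linear": [24.1,19.6,-14],"delta_rot": [0,0,0],"fingers": 0.5},
  {"linear": [24.1,19.6,-14],"delta_rot": [0,0,0],"fingers": 0.5},
])

```text
clock: 8.07
eef_pos: [0.6489, 0.1184, 0.1605]
ee_rot: [0.707, 0.707, -0.001, -0.0]
ft_force: [0.0, -0.2, -1.2]
grip_width: 0.064
```

```bash
python3 -c "
from look import look
look('f',(325,205,425,290),(230,130,310,240),6)"
```

```text
8.175 [0.6488051  0.11727852 0.16108328] [ 0.10213124 -0.19732683  0.39458095] 0.06410674776412831
```

View pics/side_f.png

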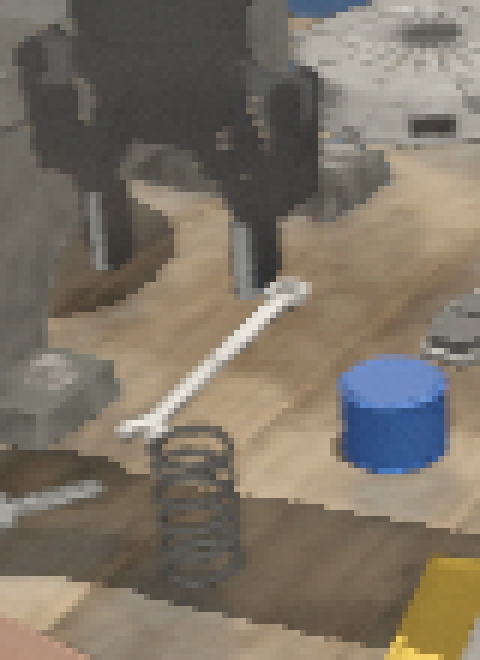

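View pics/top_f.png

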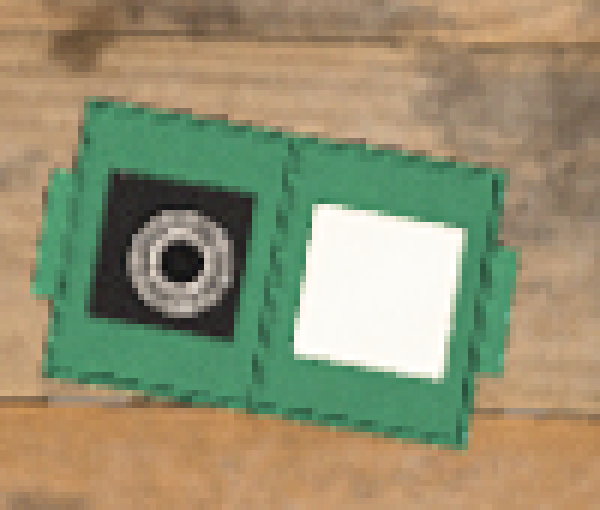

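Emit:
move_arm([
  {"linear": [0,0,4],"delta_rot": [0,0,0],"fingers": 0.5},
  {"linear": [0,0,8],"delta_rot": [0,0,0],"fingers": 0.5},
  {"linear": [0,0,10.5],"delta_rot": [0,0,0],"fingers": 0.5},
  {"linear": [0,0,11.8],"delta_rot": [0,0,0],"fingers": 0.5},
  {"linear": [0,0,11.8],"delta_rot": [0,0,0],"fingers": 0.5},
  {"linear": [0,0,11.8],"delta_rot": [0,0,0],"fingers": 0.5},
])

```text
clock: 8.93
eef_pos: [0.6506, 0.1181, 0.0448]
ee_rot: [0.707, 0.707, 0.001, 0.001]
ft_force: [0.5, -0.4, 0.0]
grip_width: 0.0637
```

```bash
python3 -c "
from look import look
look('g',(240,140,310,220),(220,130,300,240),6)"
```

```text
9.025 [0.6506904 0.1183579 0.0448115] [ 0.48839447  0.69411426 -0.05586324] 0.06358765609446207
```

View pics/side_g.png

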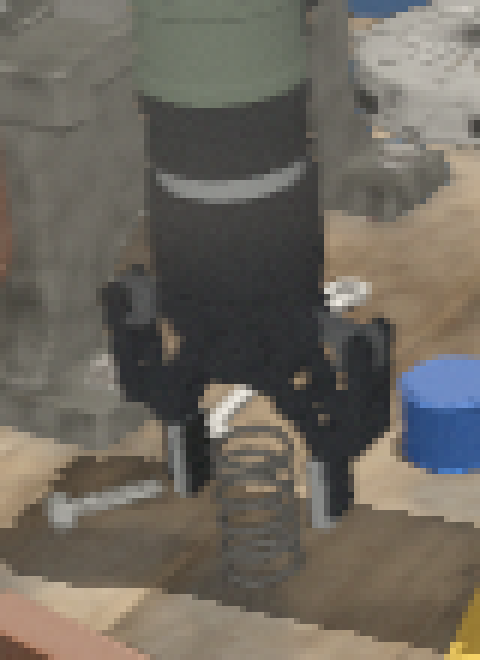

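Emit:
move_arm([
  {"linear": [0,0,0],"delta_rot": [0,0,0],"fingers": 0.1},
  {"linear": [0,0,0],"delta_rot": [0,0,0],"fingers": -0.2},
  {"linear": [0,0,0],"delta_rot": [0,0,0],"fingers": -0.6},
  {"linear": [0,0,0],"delta_rot": [0,0,0],"fingers": -0.6},
  {"linear": [0,0,0],"delta_rot": [0,0,0],"fingers": -0.6},
  {"linear": [0,0,-0.5],"delta_rot": [0,0,0],"fingers": -0.6},
  {"linear": [0,0,-3],"delta_rot": [0,0,0],"fingers": -0.6},
  {"linear": [0,0,-6],"delta_rot": [0,0,0],"fingers": -0.6},
  {"linear": [0,0,-6],"delta_rot": [0,0,0],"fingers": -0.6},
])

```text
clock: 10.15
eef_pos: [0.6513, 0.1185, 0.1055]
ee_rot: [0.707, 0.707, 0.002, 0.001]
ft_force: [0.9, -0.3, -2.4]
grip_width: 0.038
```

```bash
python3 -c "
from look import look
look('i',None,(220,90,300,240),5)"
```

```text
10.2 [0.65014072 0.11847179 0.10386517] [-0.84589327 -0.22144556 -1.8894422 ] 0.03799291469851328
```

View pics/side_i.png

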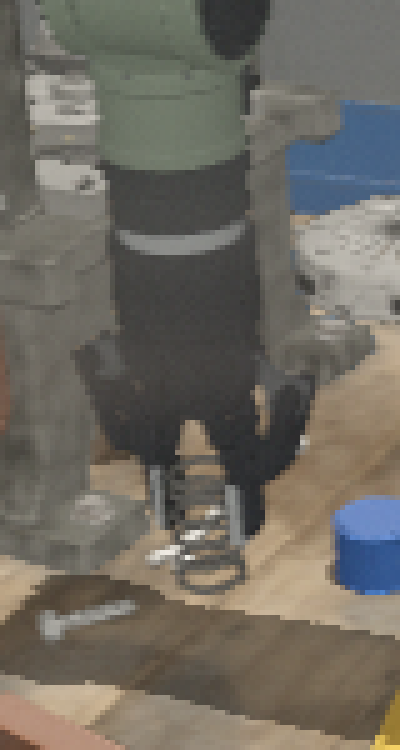

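Emit:
move_arm([
  {"linear": [0,0,-3],"delta_rot": [0,0,0],"fingers": -0.6},
  {"linear": [-4,-2.5,-3],"delta_rot": [0,0,0],"fingers": -0.6},
  {"linear": [-9,-5.6,-3],"delta_rot": [0,0,0],"fingers": -0.6},
  {"linear": [-14,-8.7,-3],"delta_rot": [0,0,0],"fingers": -0.6},
  {"linear": [-19,-11.8,-3],"delta_rot": [0,0,0],"fingers": -0.6},
  {"linear": [-24,-14.9,-3],"delta_rot": [0,0,0],"fingers": -0.6},
  {"linear": [-29,-18,-3],"delta_rot": [0,0,0],"fingers": -0.6},
  {"linear": [-32.5,-20.2,-3],"delta_rot": [0,0,0],"fingers": -0.6},
  {"linear": [-33.8,-20.9,-3],"delta_rot": [0,0,0],"fingers": -0.6},
  {"linear": [-33.8,-20.9,0],"delta_rot": [0,0,0],"fingers": -0.6},
  {"linear": [-33.8,-20.9,3],"delta_rot": [0,0,0],"fingers": -0.6},
  {"linear": [-33.8,-20.9,4.2],"delta_rot": [0,0,0],"fingers": -0.6},
  {"linear": [-33.8,-20.9,4.2],"delta_rot": [0,0,0],"fingers": -0.6},
  {"linear": [-33.8,-20.9,4.2],"delta_rot": [0,0,0],"fingers": -0.6},
])

```text
clock: 11.95
eef_pos: [0.4413, -0.2197, 0.062]
ee_rot: [0.707, 0.707, 0.0, 0.001]
ft_force: [0.7, -0.1, -0.5]
grip_width: 0.0376
```

```bash
python3 -c "
from look import look
look('j',None,(330,90,420,220),6)"
```

```text
12.0 [ 0.44144318 -0.21982598  0.06218266] [ 0.27818656 -1.00171124 -1.20115937] 0.037779601699182076
```

View pics/side_j.png

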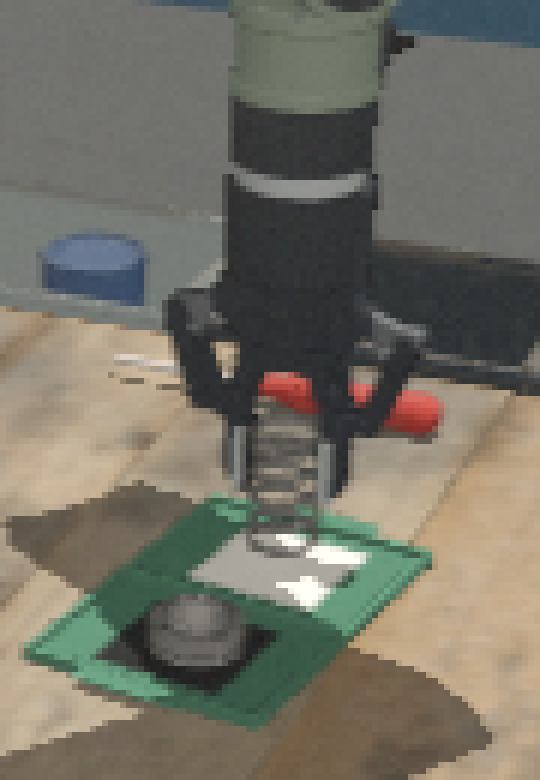

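Emit:
move_arm([
  {"linear": [0,0,0.6],"delta_rot": [0,0,0],"fingers": -0.6},
  {"linear": [0,0,1.1],"delta_rot": [0,0,0],"fingers": -0.6},
  {"linear": [0,0,1.4],"delta_rot": [0,0,0],"fingers": -0.6},
  {"linear": [0,0,1.5],"delta_rot": [0,0,0],"fingers": -0.6},
  {"linear": [0,0,1.5],"delta_rot": [0,0,0],"fingers": -0.6},
])

```text
clock: 12.62
eef_pos: [0.4404, -0.2195, 0.0472]
ee_rot: [0.707, 0.707, -0.0, 0.0]
ft_force: [-2.0, 2.4, 11.4]
grip_width: 0.0377
```

```bash
python3 -c "
from look import look
look('k',None,(330,110,420,220),6)"
```

```text
12.675 [ 0.4404018  -0.21949542  0.04719618] [-2.57649333  1.85333999 11.16470105] 0.03779488151998121
```

View pics/side_k.png

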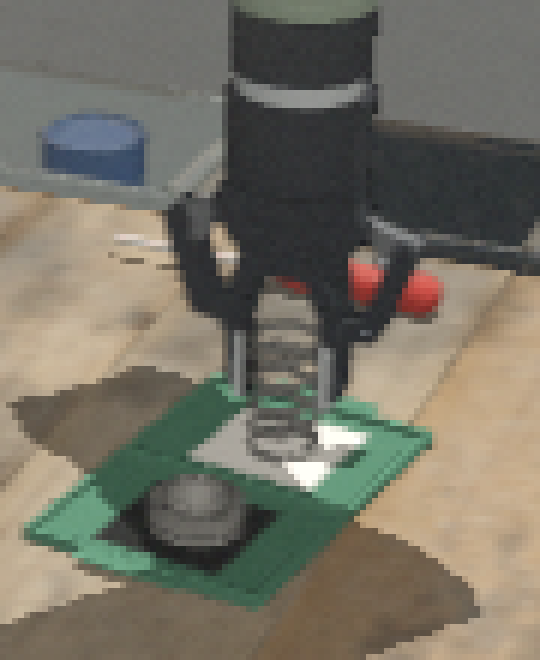

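Emit:
move_arm([
  {"linear": [0,0,0],"delta_rot": [0,0,0],"fingers": 0.0},
  {"linear": [0,0,0],"delta_rot": [0,0,0],"fingers": 0.4},
  {"linear": [0,0,0],"delta_rot": [0,0,0],"fingers": 0.4},
  {"linear": [0,0,-2],"delta_rot": [0,0,0],"fingers": 0.4},
  {"linear": [0,0,-6],"delta_rot": [0,0,0],"fingers": 0.5},
  {"linear": [0,0,-11],"delta_rot": [0,0,0],"fingers": 0.75},
  {"linear": [4,4,-12],"delta_rot": [0,0,0],"fingers": 0.75},
  {"linear": [8,7.5,-12],"delta_rot": [0,0,0],"fingers": 0.75},
  {"linear": [12,11,-12],"delta_rot": [0,0,0],"fingers": 0.75},
  {"linear": [16,14.5,-12],"delta_rot": [0,0,0],"fingers": 0.75},
  {"linear": [20,17.3,-12],"delta_rot": [0,0,0],"fingers": 0.75},
  {"linear": [20.7,17.8,-12],"delta_rot": [0,0,0],"fingers": 0.75},
  {"linear": [20.7,17.8,-10],"delta_rot": [0,0,0],"fingers": 0.75},
  {"linear": [20.7,17.8,-7],"delta_rot": [0,0,0],"fingers": 0.75},
  {"linear": [20.7,17.8,-5],"delta_rot": [0,0,0],"fingers": 0.75},
  {"linear": [20.7,17.8,-5],"delta_rot": [0,0,0],"fingers": 0.75},
])

```text
clock: 14.68
eef_pos: [0.6165, -0.0131, 0.0944]
ee_rot: [0.708, 0.707, -0.001, -0.002]
ft_force: [0.1, -0.2, 0.5]
grip_width: 0.0743
```

```bash
python3 -c "
from look import look
look('l',(325,205,425,290),(250,90,350,220),6)
look('l2',None,(330,110,420,220),6)"
```

```text
14.775 [ 0.6185248  -0.01316754  0.09669337] [-0.62335397 -0.28167123 -0.1727001 ] 0.07506135909354311
14.825 [ 0.61908241 -0.01312915  0.09723438] [ 0.09180701 -0.89647472 -0.91401276] 0.0746472536255131
```

View pics/side_l.png

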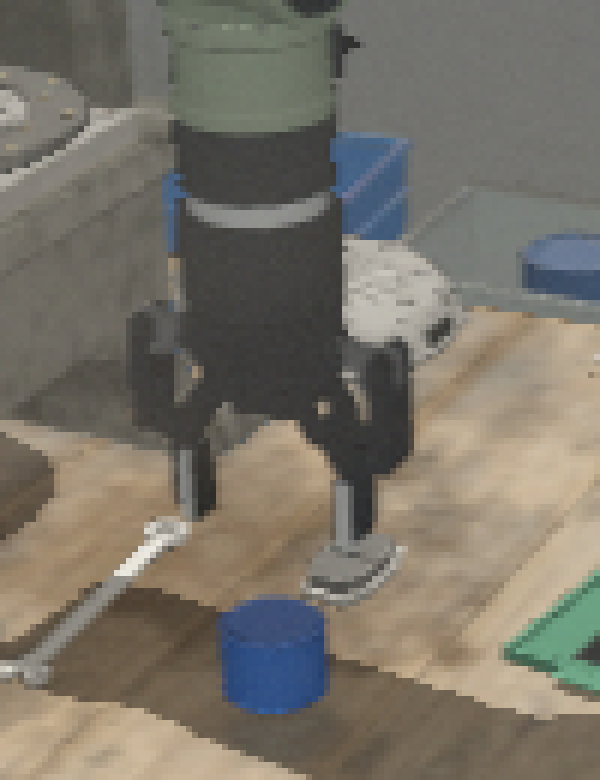

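View pics/side_l2.png

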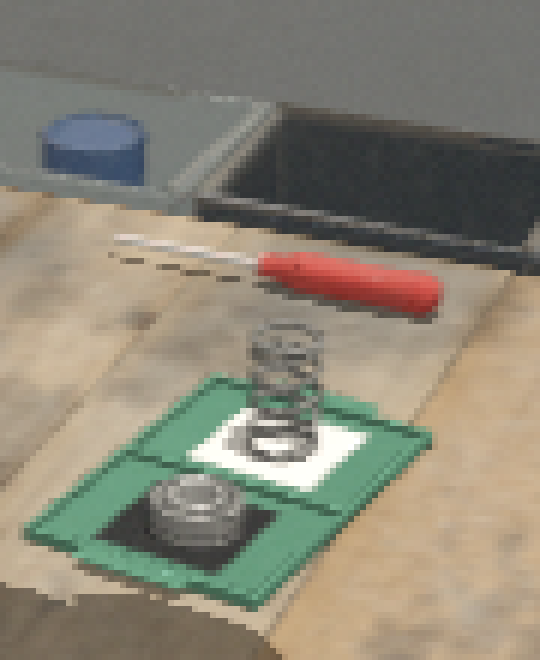

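View pics/top_l.png

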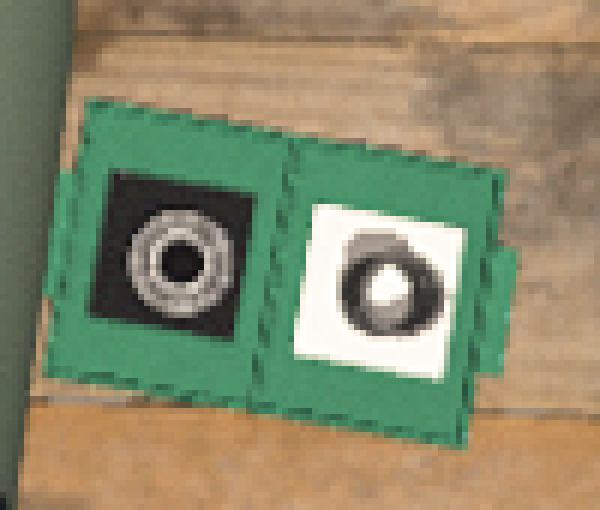

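Emit:
move_arm([
  {"linear": [0,0,3],"delta_rot": [0,0,0],"fingers": 0.75},
  {"linear": [0,0,5.5],"delta_rot": [0,0,0],"fingers": 0.75},
  {"linear": [0,0,6.7],"delta_rot": [0,0,0],"fingers": 0.75},
  {"linear": [0,0,6.7],"delta_rot": [0,0,0],"fingers": 0.75},
  {"linear": [0,0,6.7],"delta_rot": [0,0,0],"fingers": 0.4},
  {"linear": [0,0,6.7],"delta_rot": [0,0,0],"fingers": 0.1},
  {"linear": [0,0,6.7],"delta_rot": [0,0,0],"fingers": -0.3},
  {"linear": [0,0,6.7],"delta_rot": [0,0,0],"fingers": -0.3},
  {"linear": [0,0,6.7],"delta_rot": [0,0,0],"fingers": -0.3},
])

```text
clock: 15.95
eef_pos: [0.62, -0.0128, 0.0311]
ee_rot: [0.707, 0.707, 0.001, 0.001]
ft_force: [-0.6, -0.8, 6.3]
grip_width: 0.051
```

```bash
python3 -c "
from look import look
look('m',None,(250,90,350,220),6)"
```

```text
16.0 [ 0.6200815  -0.01275062  0.03117513] [0.51433398 0.51505504 5.90210535] 0.05076152410681379
```

View pics/side_m.png

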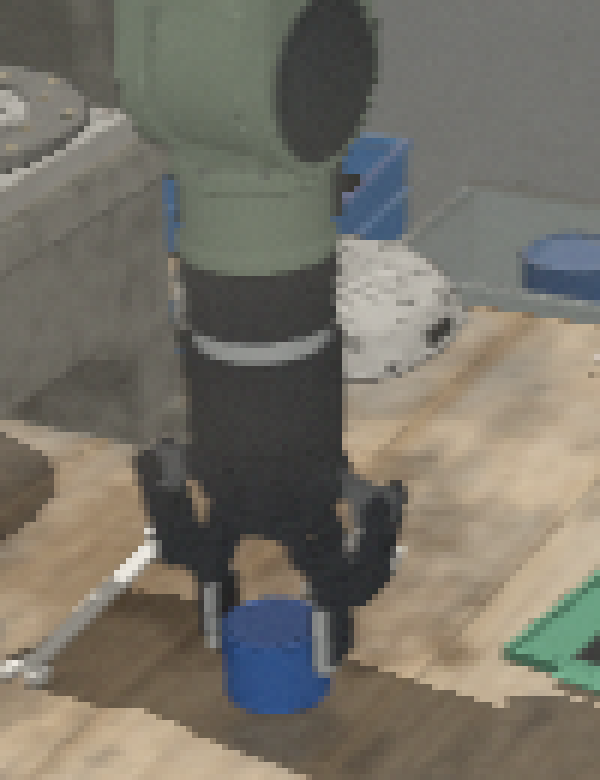

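```bash
python3 - <<'E'
from m import *
for f in("side0","side_l","side_m"):
    c=np.load(f+".npz")
    o=max(comps(c,(280,180,312,215),lambda im,h:(h[...,0]>105)&(h[...,0]<125)&(h[...,1]>100)),key=lambda o:o[1])
    print(f,o[0],o[2],plane(c,o[0][0],o[0][1],.019)*1000)
print(proj(s,[.6185,-.012,.038]),plane(s,294.9,193.3,.038))
E
```

```text
side0 [295.24381625 198.77031802] [287 190  17  19] [618.07193026  -9.35444923  19.        ]
side_l [295.08041958 198.83216783] [287 190  17  19] [618.34517586  -8.8440268   19.        ]
side_m [294.77735849 199.01509434] [287 190  18  19] [618.66585614  -7.54614984  19.        ]
[295.24565335 192.70331549] [ 0.61777746 -0.00846909  0.038     ]
```

Emit:
move_arm([
  {"linear": [0,0,-1],"delta_rot": [0,0,0],"fingers": -0.3},
  {"linear": [0,0,-4],"delta_rot": [0,0,0],"fingers": -0.3},
  {"linear": [1,-1,-8],"delta_rot": [0,0,0],"fingers": -0.3},
  {"linear": [4.5,-5,-8],"delta_rot": [0,0,0],"fingers": -0.3},
  {"linear": [8.5,-10,-8],"delta_rot": [0,0,0],"fingers": -0.3},
  {"linear": [11.7,-13.5,-8],"delta_rot": [0,0,0],"fingers": -0.3},
  {"linear": [12.3,-14.1,-6],"delta_rot": [0,0,0],"fingers": -0.3},
  {"linear": [12.3,-14.1,-3],"delta_rot": [0,0,0],"fingers": -0.3},
  {"linear": [12.3,-14.1,-1.7],"delta_rot": [0,0,0],"fingers": -0.3},
  {"linear": [12.3,-14.1,-1.5],"delta_rot": [0,0,0],"fingers": -0.3},
  {"linear": [12.3,-14.1,-1.5],"delta_rot": [0,0,0],"fingers": -0.3},
])

```text
clock: 17.38
eef_pos: [0.4782, 0.1103, 0.0448]
ee_rot: [0.707, 0.707, 0.0, 0.0]
ft_force: [-0.7, -0.4, -1.7]
grip_width: 0.0511
```

```bash
python3 -c "
from look import look
look('n',None,(270,150,370,280),6)"
```

```text
17.425 [0.478437   0.11031192 0.04502485] [-0.6058946  -0.69007688 -1.49754392] 0.05105675392314187
```

View pics/side_n.png

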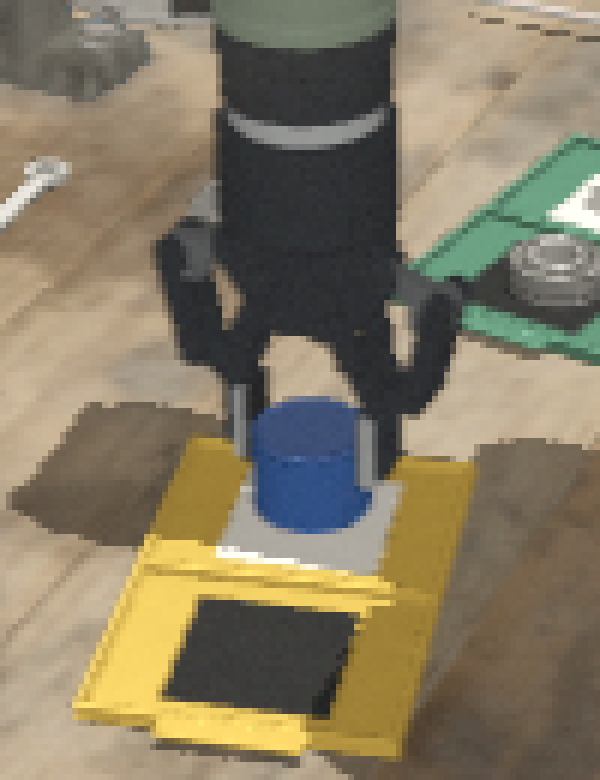

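Emit:
move_arm([
  {"linear": [0,0,0.5],"delta_rot": [0,0,0],"fingers": -0.3},
  {"linear": [0,0,0.9],"delta_rot": [0,0,0],"fingers": -0.3},
  {"linear": [0,0,1.1],"delta_rot": [0,0,0],"fingers": -0.3},
  {"linear": [0,0,1.2],"delta_rot": [0,0,0],"fingers": -0.3},
  {"linear": [0,0,1.2],"delta_rot": [0,0,0],"fingers": -0.3},
])

```text
clock: 18.05
eef_pos: [0.4776, 0.1104, 0.0341]
ee_rot: [0.707, 0.707, 0.0, 0.0]
ft_force: [-6.0, -1.9, 20.4]
grip_width: 0.0513
```

Emit:
move_arm([
  {"linear": [0,0,0],"delta_rot": [0,0,0],"fingers": 0.4},
  {"linear": [0,0,0],"delta_rot": [0,0,0],"fingers": 0.75},
  {"linear": [0,0,0],"delta_rot": [0,0,0],"fingers": 0.75},
  {"linear": [0,0,-2],"delta_rot": [0,0,0],"fingers": 0.75},
  {"linear": [0,0,-6],"delta_rot": [0,0,0],"fingers": 0.75},
  {"linear": [-1,0.5,-10],"delta_rot": [0,0,0],"fingers": 0.5},
  {"linear": [-6,4,-10],"delta_rot": [0,0,0],"fingers": 0.4},
  {"linear": [-11,7.5,-10],"delta_rot": [0,0,0],"fingers": 0.4},
  {"linear": [-16,11,-10],"delta_rot": [0,0,0],"fingers": 0.4},
  {"linear": [-21,14,-10],"delta_rot": [0,0,0],"fingers": 0.4},
  {"linear": [-24,15.7,-10],"delta_rot": [0,0,0],"fingers": 0.4},
  {"linear": [-24,15.7,-7],"delta_rot": [0,0,0],"fingers": 0.4},
  {"linear": [-24,15.7,-3],"delta_rot": [0,0,0],"fingers": 0.4},
  {"linear": [-24,15.7,-1],"delta_rot": [0,0,0],"fingers": 0.4},
  {"linear": [-24,15.7,-0.5],"delta_rot": [0,0,0],"fingers": 0.4},
  {"linear": [-24,15.7,-0.5],"delta_rot": [0,0,0],"fingers": 0.4},
])

```text
clock: 20.05
eef_pos: [0.6347, -0.1296, 0.0373]
ee_rot: [0.707, 0.707, -0.0, -0.0]
ft_force: [-0.1, 0.5, -0.1]
grip_width: 0.0598
```

```bash
python3 -c "
from look import look
look('o',(205,140,305,280),(260,120,360,230),6)"
```

```text
20.15 [ 0.63547164 -0.1298301   0.03844832] [0.62737863 0.12977208 0.07718978] 0.06001437682410676
```

View pics/side_o.png

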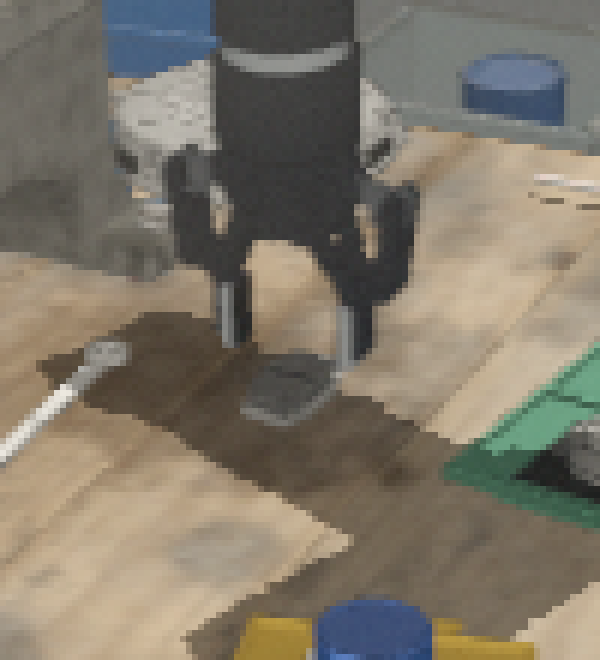

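View pics/top_o.png

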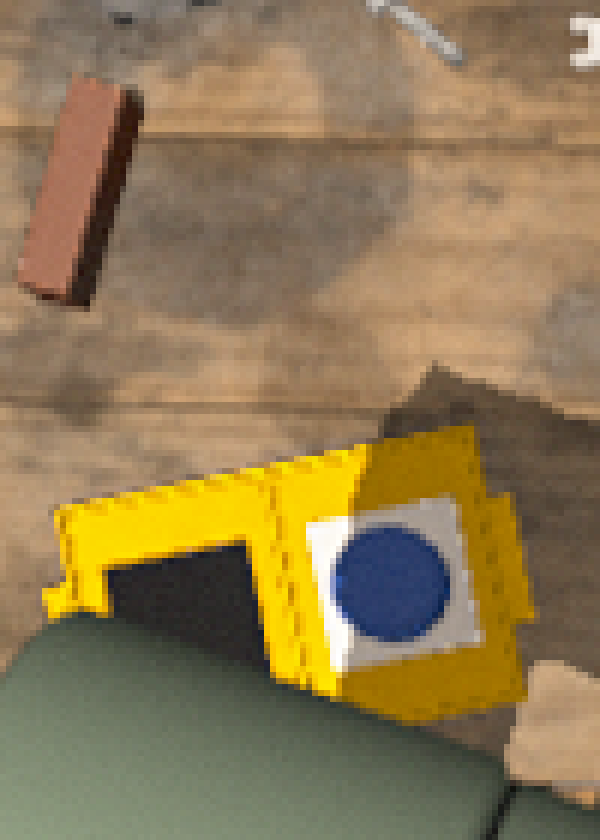

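Emit:
move_arm([
  {"linear": [0,0,1],"delta_rot": [0,0,0],"fingers": 0.2},
  {"linear": [0,0,1.6],"delta_rot": [0,0,0],"fingers": 0.2},
  {"linear": [0,0,1.9],"delta_rot": [0,0,0],"fingers": 0.2},
  {"linear": [0,0,2.0],"delta_rot": [0,0,0],"fingers": 0.2},
  {"linear": [0,0,2.0],"delta_rot": [0,0,0],"fingers": 0.2},
])

```text
clock: 20.78
eef_pos: [0.6346, -0.1296, 0.0173]
ee_rot: [0.707, 0.707, 0.0, 0.0]
ft_force: [-0.3, -0.7, -0.5]
grip_width: 0.051
```

```bash
python3 -c "
from look import look
look('p',None,(280,150,340,200),12)"
```

```text
20.825 [ 0.63468962 -0.12963058  0.01740159] [-0.30777874 -0.26766578  0.43810538] 0.05102151432759001
```

View pics/side_p.png

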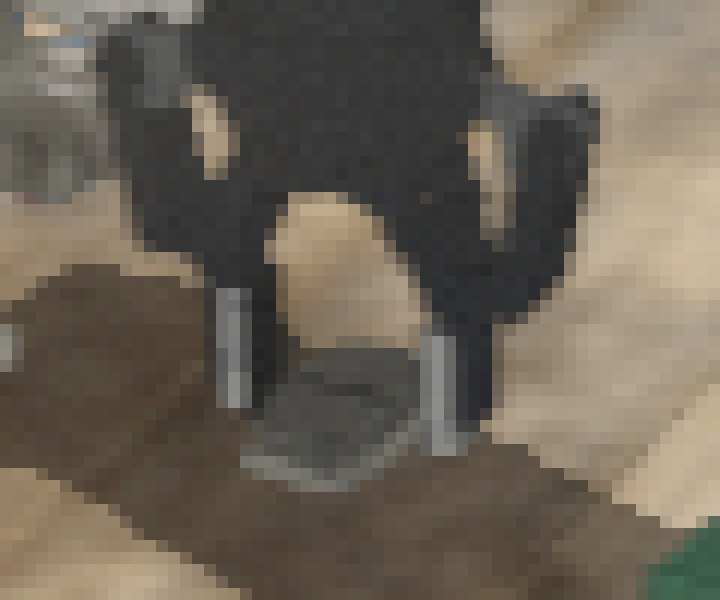

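```bash
python3 - <<'E'
from m import *
for x in(.609,.605):
  for z in(0,.005,.01): print(x,z,proj(s,[x,-.119,z])) 
for z in(0,.005,.01): print(z,proj(s,[.661,-.119,z]))
E
```

```text
0.609 0 [314.37403882 188.39955617]
0.609 0.005 [314.33612336 187.00221199]
0.609 0.01 [314.29807491 185.599967  ]
0.605 0 [315.52411485 188.64379843]
0.605 0.005 [315.48817378 187.24536938]
0.605 0.01 [315.45210651 185.84203041]
0 [299.64590312 185.27173414]
0.005 [299.58308855 183.88836432]
0.01 [299.52005673 182.50021009]
```

Emit:
move_arm([
  {"linear": [0,0,0.15],"delta_rot": [0,0,0],"fingers": 0.2},
  {"linear": [0,0,0.15],"delta_rot": [0,0,0],"fingers": 0.0},
  {"linear": [0,0,0.15],"delta_rot": [0,0,0],"fingers": -0.3},
  {"linear": [0,0,0.15],"delta_rot": [0,0,0],"fingers": -0.5},
  {"linear": [0,0,0.15],"delta_rot": [0,0,0],"fingers": -0.5},
  {"linear": [0,0,0.15],"delta_rot": [0,0,0],"fingers": -0.5},
])

```text
clock: 21.58
eef_pos: [0.6355, -0.1297, 0.0168]
ee_rot: [0.707, 0.707, 0.001, 0.001]
ft_force: [0.9, 1.7, 5.3]
grip_width: 0.0365
```

Emit:
move_arm([
  {"linear": [0,0,-0.5],"delta_rot": [0,0,0],"fingers": -0.5},
  {"linear": [0,0,-3],"delta_rot": [0,0,0],"fingers": -0.5},
  {"linear": [0,0,-7],"delta_rot": [0,0,0],"fingers": -0.5},
  {"linear": [0,0,-10],"delta_rot": [0,0,0],"fingers": -0.5},
  {"linear": [0,0,-10],"delta_rot": [0,0,0],"fingers": -0.5},
])

```text
clock: 22.2
eef_pos: [0.6358, -0.1301, 0.1177]
ee_rot: [0.707, 0.707, 0.001, 0.002]
ft_force: [0.2, -0.4, -3.3]
grip_width: 0.0366
```

```bash
python3 -c "
from look import look
look('q',None,(280,100,340,200),7)"
```

```text
22.25 [ 0.63447717 -0.129686    0.11565039] [ 0.23061466  0.03927697 -3.3123839 ] 0.036727860201347544
```

View pics/side_q.png

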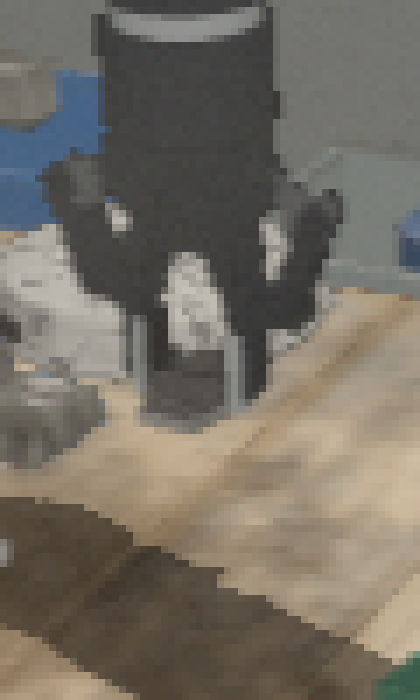

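Emit:
move_arm([
  {"linear": [4,-2.2,0],"delta_rot": [0,0,-3],"fingers": -0.5},
  {"linear": [9,-4.9,0],"delta_rot": [0,0,-6],"fingers": -0.5},
  {"linear": [14,-7.5,0],"delta_rot": [0,0,-9],"fingers": -0.5},
  {"linear": [19,-10.2,0],"delta_rot": [0,0,-12],"fingers": -0.5},
  {"linear": [24,-12.9,0],"delta_rot": [0,0,-13.7],"fingers": -0.5},
  {"linear": [29,-15.6,0],"delta_rot": [0,0,-13.7],"fingers": -0.5},
  {"linear": [32.5,-17.5,0],"delta_rot": [0,0,-13.7],"fingers": -0.5},
  {"linear": [33.6,-18,0.5],"delta_rot": [0,0,-13.7],"fingers": -0.5},
  {"linear": [33.6,-18,3.5],"delta_rot": [0,0,-13.7],"fingers": -0.5},
  {"linear": [33.6,-18,7],"delta_rot": [0,0,-13.7],"fingers": -0.5},
  {"linear": [33.6,-18,8.5],"delta_rot": [0,0,-13.7],"fingers": -0.5},
  {"linear": [33.6,-18,8.5],"delta_rot": [0,0,-13.7],"fingers": -0.5},
  {"linear": [33.6,-18,8.5],"delta_rot": [0,0,-13.7],"fingers": -0.5},
])

```text
clock: 23.88
eef_pos: [0.4554, 0.2064, 0.0314]
ee_rot: [0.618, 0.786, 0.0, 0.0]
ft_force: [0.2, 0.6, -2.2]
grip_width: 0.0369
```

```bash
python3 -c "
from look import look
look('r',None,(270,170,370,280),6)"
```

```text
23.925 [0.45570779 0.20654128 0.03172857] [-0.57561255  0.07394836 -3.43179089] 0.03668041266552399
```

View pics/side_r.png

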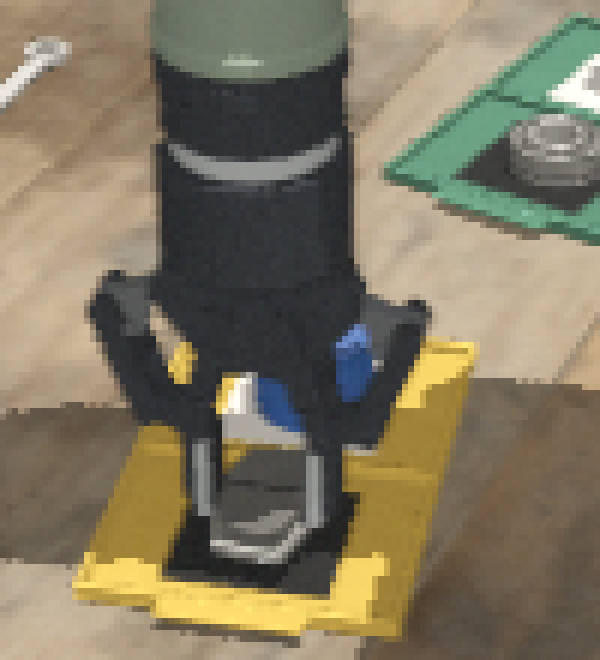

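Emit:
move_arm([
  {"linear": [0,0,0.5],"delta_rot": [0,0,0],"fingers": -0.5},
  {"linear": [0,0,0.9],"delta_rot": [0,0,0],"fingers": -0.5},
  {"linear": [0,0,1.1],"delta_rot": [0,0,0],"fingers": -0.5},
  {"linear": [0,0,1.2],"delta_rot": [0,0,0],"fingers": -0.5},
  {"linear": [0,0,1.2],"delta_rot": [0,0,0],"fingers": -0.5},
])

```text
clock: 24.55
eef_pos: [0.4546, 0.2064, 0.0197]
ee_rot: [0.618, 0.786, 0.0, 0.0]
ft_force: [-2.8, -1.6, 8.1]
grip_width: 0.0367
```

Emit:
move_arm([
  {"linear": [0,0,0],"delta_rot": [0,0,0],"fingers": 0.0},
  {"linear": [0,0,0],"delta_rot": [0,0,0],"fingers": 0.3},
  {"linear": [0,0,0],"delta_rot": [0,0,0],"fingers": 0.3},
  {"linear": [0,0,-2],"delta_rot": [0,0,0],"fingers": 0.3},
  {"linear": [0,0,-6],"delta_rot": [0,0,0],"fingers": 0.3},
  {"linear": [0,0,-12],"delta_rot": [0,0,0],"fingers": 0.3},
  {"linear": [0,0,-18],"delta_rot": [0,0,0],"fingers": 0.3},
  {"linear": [5,-2.5,-20],"delta_rot": [0,0,0],"fingers": 0.3},
  {"linear": [10,-5,-20],"delta_rot": [0,0,0],"fingers": 0.3},
  {"linear": [15,-7.5,-20],"delta_rot": [0,0,0],"fingers": 0.3},
  {"linear": [20,-10,-20],"delta_rot": [0,0,0],"fingers": 0.3},
  {"linear": [22.4,-10.5,-20],"delta_rot": [0,0,0],"fingers": 0.3},
  {"linear": [22.4,-10.5,-20],"delta_rot": [0,0,0],"fingers": 0.3},
])

```text
clock: 26.18
eef_pos: [0.2987, 0.4004, 0.2186]
ee_rot: [0.616, 0.787, 0.0, 0.0]
ft_force: [0.1, -0.5, -0.3]
grip_width: 0.0552
```

```bash
python3 -c "
from look import look
look('s',(200,140,480,290),(230,140,410,280),2)
from h import *
t=np.load('top_s.npz');s=np.load('side_s.npz')
crop(t,205,205,305,280,7,'pics/t1.png');crop(t,325,205,425,285,7,'pics/t2.png');crop(s,280,160,410,275,6,'pics/t3.png')
"
```

```text
26.275 [0.29962415 0.39881037 0.21854894] [ 0.13532182 -0.01849878  0.08307455] 0.05537048127341653
```

View pics/top_s.png

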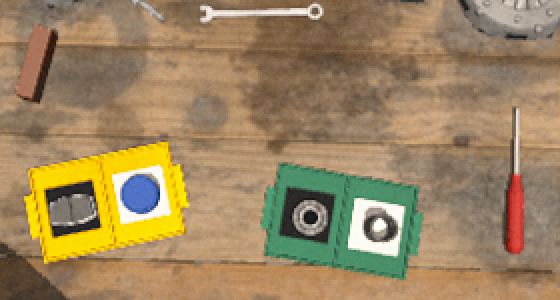

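View pics/t1.png

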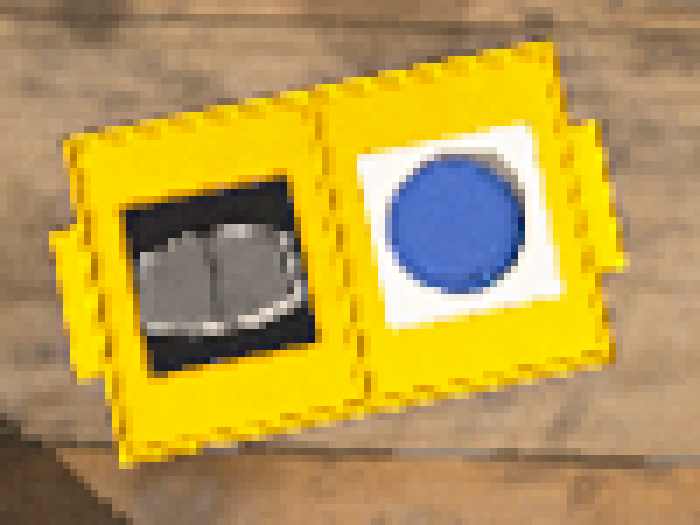

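View pics/t2.png

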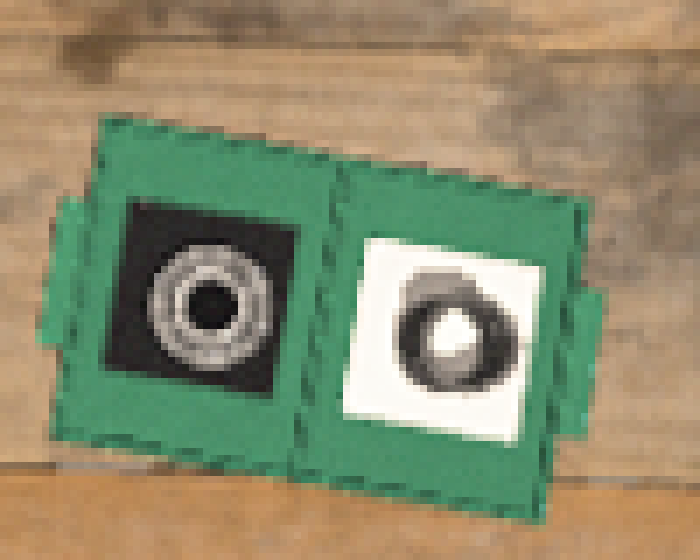

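View pics/t3.png

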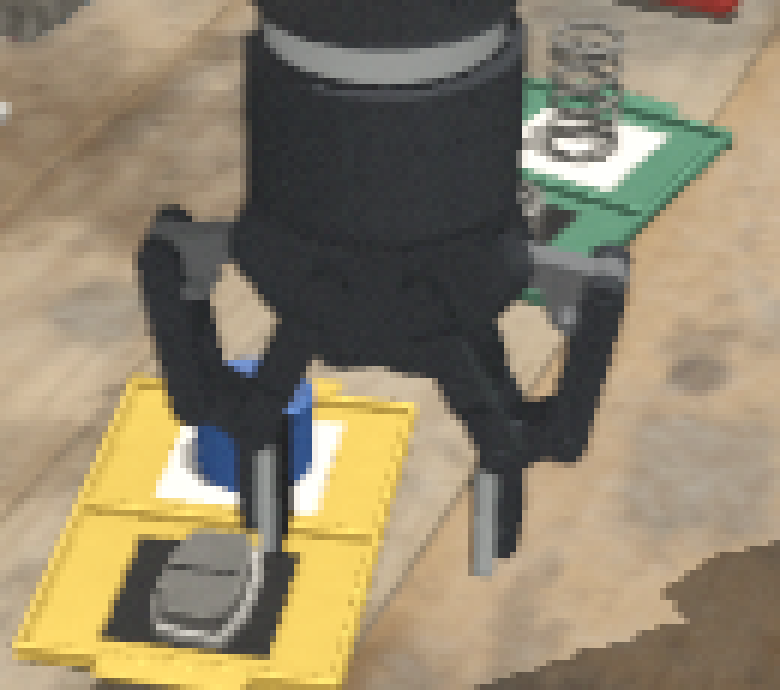

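```bash
python3 - <<'E'
from m import *
t=np.load('top_s.npz');s=np.load('side_s.npz')
P={"b":((454.1,-122.1),(440.8,-218.5)),"y":((454.9,206.9),(477.9,112.7))}
def off(p,k,i):
    B,W=map(np.array,P[k]); ey=(B-W)/np.linalg.norm(B-W); ex=np.array([ey[1],-ey[0]]); d=p[:2]*1000-np.array(P[k][i]); return (p*1000).round(1),"tray off x,y",round(d@ex,1),round(d@ey,1)
def q(px,f,o): return (px[0]/f+o[0]-.5,px[1]/f+o[1]-.5)
print("brg",off(plane(t,*q((211,305),7,(325,205)),.021),"b",0))
o=max(comps(t,(340,235,366,266),lambda im,h:h[...,2]>70),key=lambda o:o[1]); print(o[0],o[2],off(plane(t,*o[0],.019),"b",0))
o=max(comps(t,(255,220,290,255),blue),key=lambda o:o[1]); print("tin",o[0],o[2],off(plane(t,*o[0],.036),"y",1))
o=max(comps(t,(222,230,252,258),lambda im,h:(h[...,2]>70)&(h[...,1]<60)),key=lambda o:o[1]); print("pad",o[0],o[2],off(plane(t,*o[0],.012),"y",0))
o=max(comps(t,(376,240,402,268),lambda im,h:(h[...,2]<110)&(h[...,1]<60)),key=lambda o:o[1]); print("spr",o[0],o[1],o[2],off(plane(t,*o[0],.036),"b",1))
for z,px in((.069,(458,335)),): print(off(plane(t,*q(px,7,(325,205)),z),"b",1))
a=(375.,0);
print("spr side base",off(plane(s,*q((581,142),6,(280,160)),.005),"b",1))
print("spr side top",off(plane(s,*q((591,35),6,(280,160)),.069),"b",1))
print("tilt px: base->top predicted", proj(s,[.44,-.222,.005]),proj(s,[.44,-.222,.069]))
for n in("block","ratchet","screw"):pass
t0=np.load("top0.npz")
for b in((205,150,232,195),(445,185,470,270),(150,195,182,272)):
    for c in(t0,t):
        f=lambda im,h:((h[...,0]<8)|(h[...,0]>172))&(h[...,1]>110)
        o=max(comps(c,b,f),key=lambda o:o[1]); print(o[0].round(2),o[1])
E
```

```text
brg (array([ 452.3, -123.8,   21. ]), 'tray off x,y', np.float64(-1.6), np.float64(-1.9))
[354.74429224 248.47031963] [346 240  18  18] (array([ 451.2, -124.3,   19. ]), 'tray off x,y', np.float64(-2.6), np.float64(-2.5))
tin [269.70250896 236.80286738] [261 228  19  19] (array([476.1, 110.2,  36. ]), 'tray off x,y', np.float64(-2.3), np.float64(-2.0))
pad [236.00310559 244.74223602] [224 237  25  17] (array([452.6, 205.3,  12. ]), 'tray off x,y', np.float64(-2.6), np.float64(-1.0))
spr [389.71717172 253.53535354] 99 [382 248  17  13] (array([ 439.7, -218.3,   36. ]), 'tray off x,y', np.float64(-1.1), np.float64(0.1))
(array([ 442.3, -213.2,   69. ]), 'tray off x,y', np.float64(0.8), np.float64(5.5))
spr side base (array([ 439.8, -219. ,    5. ]), 'tray off x,y', np.float64(-0.9), np.float64(-0.6))
spr side top (array([ 436.7, -217.1,   69. ]), 'tray off x,y', np.float64(-4.2), np.float64(0.8))
tilt px: base->top predicted [376.58435895 182.74070876] [377.50409262 164.50772888]Traceback (most recent call last):
  File "<stdin>", line 22, in <module>
ValueError: max() iterable argument is empty
```

```bash
python3 - <<'E'
from m import *
t=np.load('top_s.npz');t0=np.load("top0.npz")
f=lambda im,h:(im[...,0]-im[...,1]>35)&(im[...,1]-im[...,2]<32)&(h[...,1]>90)
for n,b in(("block",(205,150,232,195)),("screw",(445,185,470,270)),("ratchet",(140,195,182,272))):
    for c in(t0,t):
        o=comps(c,b,f); print(n,[(x[0].round(2),x[1]) for x in o])
from plant import order
print(order.finish_job())
E
```

```text
block [(array([216.11, 170.57]), np.int32(340))]
block [(array([216.11, 170.54]), np.int32(339))]
screw [(array([457.21, 247.16]), np.int32(337))]
screw [(array([457.23, 247.32]), np.int32(337))]
ratchet [(array([169.5, 249.8]), np.int32(307))]
ratchet [(array([169.49, 249.62]), np.int32(296))]
the job is handed in; nothing more can be done
None
```

Both kits are made up and the job was handed in at about 26 s of the 104 s allowed. The bearing and spring are on the green tray; the brake pad and grease tin are on the yellow one. The interface gives no verdict, so the checks below are my own.

| Part | Offset from patch centre along the tray's x / y, in mm |
|---|---|
| Bearing | −2 / −2 |
| Spring | −1 / 0 |
| Brake pad | −3 / −1 |
| Grease tin | −2 / −2 |

- **Bystanders:** the friction block, the ratchet and the screwdriver are within 0.2 px of their first top-view positions, well under 1 mm. The gripper was empty, about 0.2 m up and clear of everything.
- **Readings that disagreed:** the rough readings of the spring's top ring were 4–6 mm off its base reading, in different directions in the two views. I put this down to reading a coil's outline, because the spring stands upright in the side view. The grease tin's first position also differed by about 3 mm between the two cameras.
- **Weaker height checks:** triangulating from the two views gave the tray floors at 3 mm, as the text says. It was weaker on the stock: the spring at 62 mm against 66, the bearing at 14 against 18, and the pad at 6 against 13. I did not triangulate the tin's height. I confirmed the grasps by force and finger opening, and each placing by the rise in force when the part touched down.

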